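# Clip the key organiser to the bench staple

## Task

Secure the shop's key organiser: pick it up, press the sprung gate of its snap hook against a leg of the bench staple until the bar is inside the hook and the gate has snapped shut behind it, then draw the organiser back until the bar bears in the crook of the hook and hold a steady pull of about 8 N for a second. Lay it down flat on the bench, still clipped, and let go. Never force hook and staple together with more than 15 N, and leave the padlock, key drawer and lock cylinder where they are.

Things in the scene. Friction and masses are not known exactly. Their poses are not given: they have to be found in the camera images.
- organiser: Loose key organiser with a steel snap hook on its end, 0.2 kg in all, lying flat. Black plates with keys between them, 70 long (x -35 to 35), 30 wide (y), 16 high; origin: centre of the underside. It can be gripped across its 30 mm width. The hook sits on a pivot pin at x 42, y 0 and points along +x, its plane 8 mm above the underside.
- hook (a joint): Swing of the hook about its upright pivot pin, rad, 0 = in line with the organiser, + = nose swung to the organiser's +y; stops at -0.25 and +0.25. It turns easily (under 0.2 N at the nose) and stays where it is left, so a push on the gate first swings it to the + stop.
- hook_pivot (a point): Centre of the pivot; its axes turn with the hook (x towards the crook, z up). Flat hook of 8 mm round bar, x -6 to 82, y -24 to 24; solid spine at y +20, sprung gate on the -y side, nose end at x 60 to 64, y -20. Free space inside: y -16 to 16, up to x 74.
- gate (a joint): Gate: 7 mm round bar pivoted at hook x 18, y -20, its free end resting at x 58.5 by the nose. Opens inward only (free end to hook +y). 0 = shut, to 1.0 rad. Sprung shut: 2 to 4 N at its free end.
- gate_end (a point): Free end of the shut gate (hook x 55, y -20). An 8 mm bar pressed in hook +y on the gate at hook x 50 to 55 gets past its end by about y +8 and the gate snaps shut; at x under 49 it only pins the gate open till slid towards the crook; at x over 56 it lands on the nose.
- crook (a point): Point in the hook (hook x 70, y 0) where the centre of an 8 mm bar lies when seated in the crook.
- staple: Fixed adjustable steel staple on the bench: base plate 116 x 32 x 3 mm, origin at the centre of its underside, z up, and an upright U of 8 mm round bar, 56 mm high. The U's two legs (upright to z 40, 56 mm apart, 48 mm clear between for the hook's nose) are clamped tight in slots along x: the U stands anywhere within 6 mm either way along x (y 0). Only the plate is measured: find the bar by feel or sight.
- near_slot (a point): Middle of the plate's slot nearer the robot (staple x -28), taken 25 mm above the bench; the near leg's axis stands within 6 mm of it along staple x.
- far_slot (a point): Middle of the other slot (staple x +28), 25 mm above the bench; the far leg's axis stands within 6 mm of it along staple x.
- padlock: Bystander: brass padlock lying flat, 85 x 52 x 24 mm, origin at its underside near the middle.
- key_drawer: Bystander: clear small-parts drawer with key blanks, 110 x 70 x 42 mm, origin at the centre of its underside.
- lock_cylinder: Bystander: brass lock cylinder lying on its side, 62 x 32 x 17 mm, origin at its underside near the middle.
Mind the look-alikes: they are no part of the job. Leave any blue or pink look-alike of the organiser alone.

How it is judged:
By the outcome, as a careful person would: the job done as asked, in the order asked, and still so for the second after the job is handed in, with the robot touching nothing.
It also fails if it takes over 58 s, if anything falls off the work surface, if the arm or the gripper's body presses on something with over 40 N, if the wrist force passes 120 N, or if a joint passes its speed limit or range.

## Robot

A 6-joint arm with a two-finger parallel gripper is mounted at the origin on the work surface. World frame = base frame: x ahead of the robot, y to its left, z up, the work surface at z = 0. Lengths are in m, angles in rad, forces in N, time in s.
With the tool pointing down it reaches from about 0.35 to 0.8 m from the base axis. Payload 7.3 kg.
Tool frame: the origin (TCP) lies where the fingers leave the gripper's body, on its centre line; the fingertips stand 73 mm ahead of it and the grasp point (between the pads) lies 54 mm ahead of it; z points along the fingers, y is the line along which they close (so a half turn about z gives the same grasp; the last joint's range is limited). The gripper opens to 85 mm and grips with 20 to 120 N. Pads are 22 mm wide; open, the fingers measure 114 mm over their backs; the gripper's body (76 mm by 85 mm) begins 54 mm behind the grasp point. The pads swing forward as they close: fully open they stand 13 mm farther back than shut.
Start: joints at [-1.302, 0.342, 1.524, -0, 1.275, -0.146], TCP at [0.212, -0.48, 0.304] pointing down, gripper open.
Joint ranges: [-2.53, 2.53], [-0.77, 2.02], [0.04, 2.7], [-1, 4.14], [0.28, 2.66], [-3.11, 3.11]. Speed limits (rad/s): [2.57, 2.57, 3.14, 3.14, 3.14, 3.14].

## Interface

Orientations are given as [roll, pitch, yaw] about the fixed x, y, z axes, in that order (R = Rz(yaw) Ry(pitch) Rx(roll)).
In Python, from cell import telemetry, eyes, robot gives the robot as it stands. The module is installed in compiled form; this text tells all that it offers.
- The arm moves only by the tool servo_tool, never from a script. Its argument "steps" is a list of rows, each a list of 7 numbers: the closure in counts, from 0 (fully open) to 255 (shut), then the shift along the tool's x, y, z in m, then the turn, a rotation vector about the tool's x, y, z in degrees. A call has 1 to 20 rows; each row is the pose to reach, as a shift and turn from the pose commanded when the call began, along the tool's axes at that moment; what a row does not reach only later rows make up. A row lasts 1/10 s, in which the tool goes at most 50 mm and 8.59 degrees, less where a joint would pass 70% of its speed; a pose out of reach is approached as far as the arm can. A call with a gripper value outside its range is refused whole. The fingers move at their own pace and stop on an object; "grip_force" is the grip in N (left out, the last holds). Time passes only in rows, so rows that repeat a pose let the fingers close. It gives the time, the measured TCP pose, the force, the opening and the grip force at its end, in the units of the state.
- telemetry.get_obs(): the state, without advancing time (a new reading comes with each control period).
- eyes.read_camera(name): name is "scene" or "top" or "wrist"; returns (picture, depth): 480x640x3 uint8, blue, green, red; 480x640 float32, m along the optical axis (not along the pixel's ray), 0 where there is no reading.
- eyes.get_calibration(name): a dict with "fx", "fy", "cx", "cy" (pixels), "position" and "rotation" of the camera in the world. Camera axes: x right, y up, looking along -z (the intrinsics and any distortion apply to the point x, -y, -z); pixel columns grow to the right and rows downward; lengths in m; the calibration is good to about 2 mm. A picture is of the moment at which its call begins: read the wrist's pose just before it. get_calibration takes no time and is no camera call; for the wrist camera it gives the pose at the moment of the call.
- robot.close_job(): hands the job in; it is judged then, once.
Trained networks look in the newest picture that a camera, given by its name, has taken for a name from the list of things; names that differ only in an ending like _2 or _b are one class to them, and where a whole thing is asked for, a point or a joint stands for the part that bears it (a point fixed in the world has none). Each returns a list of dicts, best first, with "p" (0 to 1); they miss things now and then, are a little off and sometimes report something else, mostly with a low value. They report only what shows in the picture. A call takes as long as a camera call. They do not tell look-alikes from the thing itself.
- eyes.look_for(camera, thing): "location" ([x, y, z] in m, in world coordinates, good to about 4 mm: the middle of the surface that is visible of it).
- eyes.landmark_of(camera, thing): "location" ([x, y, z] in m, in world coordinates, good to about 4 mm: a listed point, or the origin of a listed thing).
The state is a dict: "time": time; "joint_pos": joint angles; "joint_vel": joint speeds; "effort": joint torques, N m; "position": TCP position; "tcp_rot": TCP orientation; "wrist_force": force on the tool from outside, world axes, zero at the start; "wrist_torque": the same for the moment, N m; "width": finger opening in m; "grip_force": force on a finger pad.
Only numpy, scipy, OpenCV 4.12 (cv2) and the standard library are available. Lean on these libraries where they do the work, as an engineer would, in place of code of your own. Each camera call takes 0.05 s, during which the arm holds its last target. There are 200 camera calls.

## Working session

There is one attempt and no reset: what is moved stays moved. The work goes in short steps, Python scripts to look and compute and a tool call to move; the robot and the scene stay as the last step left them, time stands still between calls to the robot, and variables do not carry over. Pictures are saved under pics/ and viewed, at most 10 in all, crops included, and the job is handed in when it is done.

Besides the shell and the picture viewer there is one more tool, called after ">>>" in YAML: its name, and indented under it one key for each argument. servo_tool: Moves the arm, as the interface text tells. Its arguments: {"type":"object","properties":{"steps":{"type":"array"},"grip_force":{"type":"number"}},"required":["steps"]}

```bash
mkdir -p pics; cat > h.py <<'E'
import numpy as np, cv2
from cell import telemetry, eyes, robot
from scipy.spatial.transform import Rotation as R
np.set_printoptions(precision=4,suppress=True)
def pix(cal,p):
    q=np.array(cal['rotation']).reshape(3,3).T@(np.array(p)-cal['position'])
    return cal['cx']+cal['fx']*q[0]/-q[2], cal['cy']-cal['fy']*q[1]/-q[2]
def cloud(cal,d):
    v,u=np.mgrid[0:480,0:640]
    P=np.stack([(u-cal['cx'])/cal['fx']*d,-(v-cal['cy'])/cal['fy']*d,-d],-1)
    return P@np.array(cal['rotation']).reshape(3,3).T+cal['position']
E
python3 - <<'E'
from h import *
o=telemetry.get_obs(); print(o)
for c in ['top','scene']:
    im,d=eyes.read_camera(c); cv2.imwrite(f'pics/{c}0.png',im); np.save(f'{c}0.npy',d)
    cal=eyes.get_calibration(c); print(c,cal)
    for t in ['organiser','hook_pivot','crook','gate_end','staple','near_slot','far_slot','padlock','key_drawer','lock_cylinder']:
        for r in eyes.landmark_of(c,t)[:4]: print(t,round(r['p'],2),np.array(r['location']),np.round(pix(cal,r['location'])))
E
```

```text
{'time': 0.0, 'joint_pos': array([-1.302 ,  0.3427,  1.525 ,  0.    ,  1.2754, -0.146 ]), 'joint_vel': array([ 0.001 , -0.0004,  0.0014, -0.    , -0.0002,  0.0004]), 'effort': array([ -0.0005, -43.368 , -24.6011,  -0.0003,   0.008 ,  -0.    ]), 'position': array([ 0.2115, -0.4802,  0.3032]), 'tcp_rot': array([-3.1401, -0.0002,  0.4148]), 'wrist_force': array([-0.6725, -0.2856, -0.4188]), 'wrist_torque': array([-0.0257, -0.0326,  0.0198]), 'grip_force': 0.0, 'width': 0.085431690211859}
top {'fx': 476.17601892371874, 'fy': 476.17601892371874, 'cx': 322.58956874973296, 'cy': 237.09693749436315, 'position': array([0.4853, 0.0092, 1.3261]), 'rotation': array([ 0.0957, -0.0041, -1.5766])}Traceback (most recent call last):
  File "<stdin>", line 7, in <module>
  File "h.py", line 6, in pix
    q=np.array(cal['rotation']).reshape(3,3).T@(np.array(p)-cal['position'])
      ~~~~~~~~~~~~~~~~~~~~~~~~~~~~~~~~~^^^^^
ValueError: cannot reshape array of size 3 into shape (3,3)
```

```bash
sed -i "s/np.array(cal\['rotation'\]).reshape(3,3)/R.from_euler('xyz',cal['rotation']).as_matrix()/" h.py
python3 - <<'E'
from h import *
for c in ['top','scene']:
    im,d=eyes.read_camera(c); cv2.imwrite(f'pics/{c}0.png',im); np.save(f'{c}0.npy',d)
    cal=eyes.get_calibration(c); print(c,cal)
    for t in ['organiser','hook_pivot','crook','staple','near_slot','far_slot']+(['padlock','key_drawer','lock_cylinder'] if c=='top' else []):
        for r in eyes.landmark_of(c,t)[:4]: print(t,round(r['p'],2),np.array(r['location']),np.round(pix(cal,r['location'])))
E
```

```text
top {'fx': 476.17601892371874, 'fy': 476.17601892371874, 'cx': 322.58956874973296, 'cy': 237.09693749436315, 'position': array([0.4853, 0.0092, 1.3261]), 'rotation': array([ 0.0957, -0.0041, -1.5766])}
organiser 0.94 [ 0.6892 -0.374  -0.0006] [456. 209.]
organiser 0.92 [ 0.6009 -0.2156  0.001 ] [401. 241.]
organiser 0.8 [ 0.4478 -0.3256  0.0015] [442. 296.]
organiser 0.56 [ 0.5689 -0.0204  0.004 ] [331. 253.]
hook_pivot 0.66 [ 0.7089 -0.3355  0.0058] [443. 202.]
hook_pivot 0.56 [ 0.559  -0.0656  0.0105] [348. 256.]
hook_pivot 0.53 [ 0.6327 -0.1975  0.0088] [395. 229.]
hook_pivot 0.52 [ 0.4414 -0.2839  0.003 ] [427. 298.]
crook 0.68 [ 0.4383 -0.2146  0.0045] [402. 299.]
crook 0.66 [ 0.7378 -0.2759  0.0049] [421. 192.]
crook 0.59 [ 0.6968 -0.1698  0.0069] [384. 207.]
crook 0.52 [ 0.5519 -0.1341  0.0044] [372. 258.]
staple 0.62 [ 0.6155  0.1036 -0.0031] [287. 236.]
staple 0.33 [ 0.6    -0.2161  0.0027] [401. 241.]
near_slot 0.63 [0.5829 0.0971 0.0256] [288. 247.]
far_slot 0.9 [0.6432 0.1047 0.0265] [286. 225.]
padlock 0.62 [ 0.5601 -0.4593  0.0055] [489. 255.]
key_drawer 0.65 [0.5365 0.
[... 398 characters left out ...]
73 [ 0.6917 -0.3753  0.0035] [151. 251.]
organiser 0.63 [ 0.4452 -0.329  -0.    ] [208. 179.]
hook_pivot 0.87 [ 0.7103 -0.3383  0.0065] [163. 259.]
hook_pivot 0.64 [ 0.6367 -0.1987  0.0081] [237. 240.]
hook_pivot 0.51 [ 0.4456 -0.2865  0.0089] [224. 178.]
hook_pivot 0.48 [ 0.5558 -0.0644  0.0078] [304. 220.]
crook 0.86 [ 0.7414 -0.2772  0.0028] [186. 276.]
crook 0.79 [ 0.5441 -0.132   0.0024] [276. 215.]
crook 0.61 [ 0.4446 -0.2145  0.0055] [252. 182.]
crook 0.53 [ 0.6957 -0.1689  0.0065] [243. 263.]
staple 0.95 [0.6148 0.104  0.0003] [376. 251.]
near_slot 0.94 [0.5861 0.097  0.0228] [374. 234.]
far_slot 0.94 [0.6404 0.1043 0.0275] [376. 252.]
far_slot 0.29 [0.5362 0.4423 0.001 ] [531. 241.]
```

View pics/top0.png

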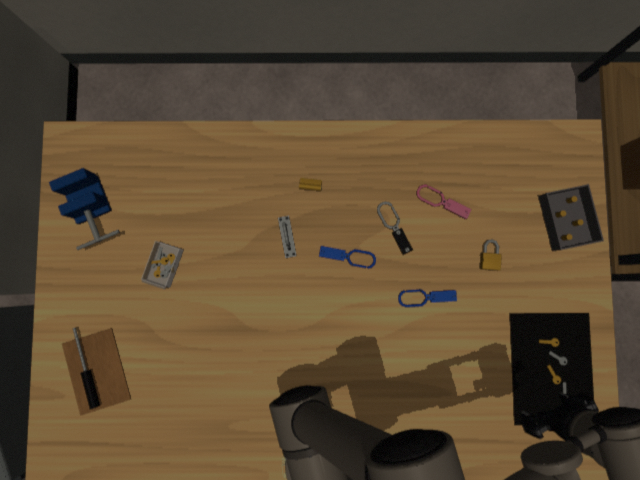

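```bash
python3 - <<'E'
import cv2
im=cv2.imread('pics/top0.png')
cv2.imwrite('pics/crop0.png',cv2.resize(im[180:270,270:420],None,fx=5,fy=5,interpolation=cv2.INTER_CUBIC))
E
```

```text
(no output)
```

View pics/crop0.png

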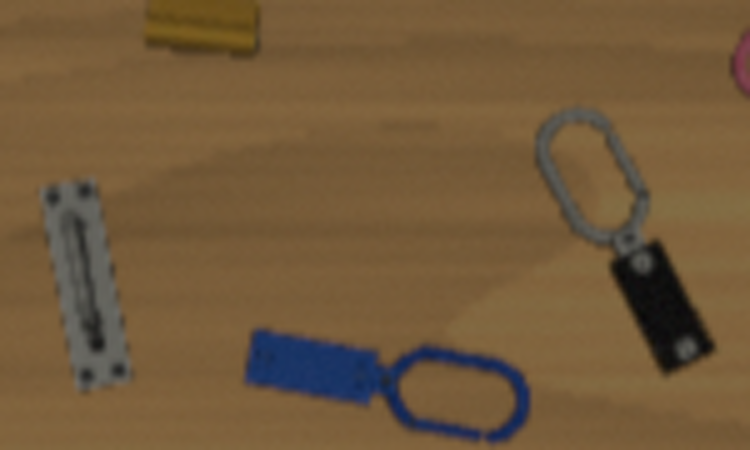

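```bash
cat >> h.py <<'E'
def delta(pos,yaw_deg):
    o=telemetry.get_obs(); r=R.from_euler('xyz',o['tcp_rot'])
    s=r.inv().apply(np.array(pos)-o['position'])
    dr=(r.inv()*R.from_euler('xyz',[np.pi,0,np.radians(yaw_deg)])).as_rotvec(degrees=True)
    print('t',o['time'],'tcp',o['position'],np.degrees(o['tcp_rot']),'shift mm',s*1000,'rot',dr)
E
python3 - <<'E'
from h import *
for c in ['top','scene']:
    d=np.load(c+'0.npy'); cal=eyes.get_calibration(c); P=cloud(cal,d)
    m=(abs(P[...,0]-.615)<.07)&(abs(P[...,1]-.103)<.035)
    Q=P[m]; print(c,'bench z',np.median(Q[:,2]))
    for lo,hi in [(.008,.025),(.025,.04),(.04,.07)]:
        q=Q[(Q[:,2]>lo)&(Q[:,2]<hi)]; print(lo,q[np.argsort(q[:,0])])
print(cal)
delta([.6,-.215,.26],206)
E
```

```text
top bench z 0.0016652622533279704
0.008 [[0.5513 0.0881 0.0082]
 [0.5568 0.0825 0.0085]
 [0.5595 0.0798 0.0089]
 [0.5596 0.0908 0.0085]
 [0.5596 0.0964 0.0083]
 [0.5622 0.0962 0.0118]
 [0.5624 0.1047 0.0088]
 [0.5652 0.0992 0.0084]
 [0.5706 0.0687 0.0081]
 [0.5791 0.1102 0.0087]
 [0.5818 0.1102 0.0097]
 [0.5819 0.113  0.0085]
 [0.5871 0.0962 0.0121]
 [0.5872 0.0686 0.0095]
 [0.5898 0.0961 0.0125]
 [0.5903 0.1131 0.0085]
 [0.5917 0.0954 0.0244]
 [0.5956 0.0963 0.0104]
 [0.5985 0.1102 0.01  ]
 [0.5986 0.0964 0.008 ]
 [0.5986 0.1075 0.0087]
 [0.6013 0.0964 0.0082]
 [0.6068 0.088  0.0093]
 [0.6263 0.0964 0.0098]
 [0.6318 0.0963 0.0102]
 [0.6485 0.1046 0.0113]
 [0.6573 0.1242 0.0096]
 [0.6629 0.102  0.009 ]
 [0.663  0.116  0.0082]
 [0.6659 0.1244 0.0085]
 [0.6685 0.0798 0.008 ]]
0.025 [[0.5882 0.1002 0.0338]
 [0.5884 0.0976 0.0315]
 [0.6457 0.1057 0.0345]]
0.04 [[0.5898 0.0992 0.0471]
 [0.5898 0.1019 0.0471]
 [0.5902 0.0969 0.042 ]
 [0.5919 0.0961 0.0539]
 [0.5924 0.1018 0.0486]
 [0.5925 0.0993 0.0469]
 [0.5943 0.1011 0.0583]
 [0.5947 0.0988 0.0531]
 [0.5953 0.0966 0.0461]
 [0.5971 0.0986
[... 4978 characters left out ...]
0.0438]
 [0.648  0.1058 0.0528]
 [0.6488 0.1047 0.0439]
 [0.6489 0.1104 0.0483]
 [0.6496 0.111  0.0428]
 [0.6497 0.107  0.0422]
 [0.6499 0.1067 0.0455]
 [0.65   0.1064 0.0488]
 [0.6508 0.1089 0.0438]
 [0.6508 0.1113 0.041 ]
 [0.6509 0.1052 0.04  ]
 [0.6511 0.1083 0.0505]
 [0.6514 0.1092 0.0414]
 [0.6514 0.1086 0.0477]
 [0.6517 0.1072 0.0414]
 [0.6532 0.1094 0.0403]]
{'fx': 436.01361745250097, 'fy': 436.01361745250097, 'cx': 326.64017326326217, 'cy': 240.04601147455, 'position': array([1.2222, 0.0778, 0.735 ]), 'rotation': array([ 0.7064, -0.0078,  1.714 ])}
t 0.95 tcp [ 0.2116 -0.4805  0.304 ] [179.991    0.0012  23.7659] shift mm [462.4516 -86.4536  43.9277] rot [  0.0022  -0.0139 177.7659]
```

>>> servo_tool:
  steps:
    - [0,0.03,-0.006,0.003,0,0,-8]
    - [0,0.065,-0.012,0.006,0,0,-16]
    - [0,0.1,-0.02,0.01,0,0,-24]
    - [0,0.14,-0.026,0.013,0,0,-32]
    - [0,0.18,-0.034,0.017,0,0,-40]
    - [0,0.22,-0.041,0.02,0,0,-48]
    - [0,0.26,-0.049,0.025,0,0,-56]
    - [0,0.3,-0.056,0.029,0,0,-64]
    - [0,0.34,-0.064,0.032,0,0,-72]
    - [0,0.37,-0.07,0.035,0,0,-80]
    - [0,0.4,-0.075,0.038,0,0,-88]
    - [0,0.43,-0.08,0.041,0,0,-96]
    - [0,0.45,-0.084,0.043,0,0,-104]
    - [0,0.462,-0.086,0.044,0,0,-112]
    - [0,0.462,-0.086,0.044,0,0,-120]
    - [0,0.462,-0.086,0.044,0,0,-128]
    - [0,0.462,-0.086,0.044,0,0,-136]
    - [0,0.462,-0.086,0.044,0,0,-144]
    - [0,0.462,-0.086,0.044,0,0,-152]
    - [0,0.462,-0.086,0.044,0,0,-160]
  grip_force: 60

```text
time: 2.95
position: [0.5998, -0.2156, 0.2598]
tcp_rot: [-3.142, -0.0, -3.07]
wrist_force: [0.5, 0.5, -0.7]
width: 0.086
grip_force: 0.0
```

>>> servo_tool:
  steps:
    - [0,0,0,0,0,0,-8]
    - [0,0,0,0,0,0,-16]
    - [0,0,0,0,0,0,-22]
    - [0,0,0,0,0,0,-22]
    - [0,0,0,0,0,0,-22]

```text
time: 3.45
position: [0.5998, -0.2156, 0.2598]
tcp_rot: [3.142, -0.0, -2.695]
wrist_force: [1.0, -0.5, -0.4]
width: 0.0854
grip_force: 0.0
```

```bash
cat > look.py <<'E'
from h import *
import sys
c='wrist'; cal=eyes.get_calibration(c); im,d=eyes.read_camera(c)
cv2.imwrite(f'pics/{sys.argv[1]}.png',im); np.save(sys.argv[1]+'.npy',d); print(cal, telemetry.get_obs()['joint_pos'])
for t in ['organiser','hook_pivot','crook','gate_end']:
    for r in eyes.landmark_of(c,t)[:3]: print(t,round(r['p'],2),np.array(r['location']),np.round(pix(cal,r['location'])))
P=cloud(cal,d); np.save('P.npy',P)
E
python3 look.py w1; python3 -c "
from h import *
delta([.6,-.215,.2],206)"
```

```text
{'fx': 390.89254390962316, 'fy': 390.89254390962316, 'cx': 318.0381523384537, 'cy': 240.02288923872206, 'position': array([ 0.525 , -0.2519,  0.3297]), 'rotation': array([-0.3338,  0.0002,  2.0172])} [-0.4652  0.5832  1.2537 -0.0001  1.3047 -2.4831]
organiser 0.9 [ 0.6028 -0.2118  0.0025] [321. 212.]
organiser 0.81 [ 0.6884 -0.3762  0.005 ] [107. 219.]
organiser 0.75 [ 0.5645 -0.0245  0.0032] [527. 262.]
hook_pivot 0.66 [ 0.6343 -0.199   0.0094] [319. 251.]
hook_pivot 0.64 [ 0.5585 -0.0613  0.0051] [497. 240.]
hook_pivot 0.63 [ 0.7053 -0.3371  0.011 ] [141. 257.]
crook 0.87 [ 0.6998 -0.168   0.0062] [318. 322.]
crook 0.87 [ 0.4442 -0.2175  0.0034] [407.  21.]
crook 0.73 [ 0.7389 -0.2742  0.0049] [198. 311.]
gate_end 0.91 [ 0.6984 -0.1886  0.007 ] [299. 313.]
gate_end 0.88 [ 0.7498 -0.2943  0.0059] [174. 313.]
gate_end 0.62 [ 0.5295 -0.1139  0.0055] [465. 185.]
t 3.7 tcp [ 0.5998 -0.2156  0.2599] [-179.9943   -0.0009 -154.2921] shift mm [-0.4846  0.4528 59.919 ] rot [-0.0057 -0.0009 -0.2921]
```

View pics/w1.png

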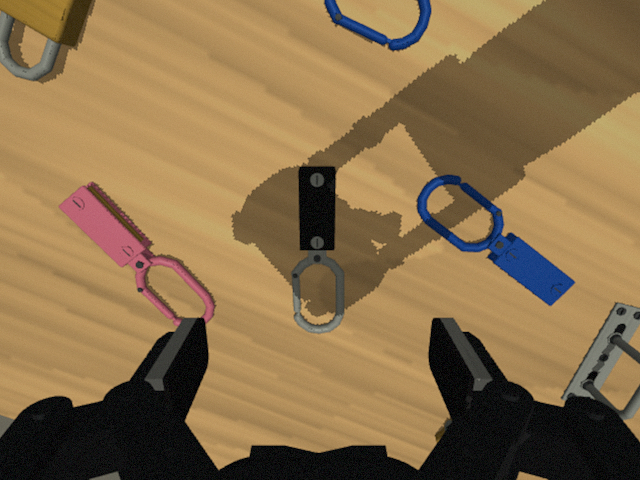

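The image shows the black organiser at about (317,208). Its steel hook is at (318,290) with the gate on the left. The pink (110,225) and blue (540,270; 380,20) ones are look-alikes and stay untouched. Next I measure the plate precisely.

```bash
python3 - <<'E'
from h import *
im=cv2.imread('pics/w1.png'); cal=eyes.get_calibration('wrist')
m=(im.max(2)<45).astype(np.uint8); m[:,:280]=0;m[:,355:]=0;m[:150]=0;m[265:]=0
r=cv2.minAreaRect(cv2.findNonZero(m)); b=cv2.boxPoints(r); print(r,b)
Rm=R.from_euler('xyz',cal['rotation']).as_matrix()
def pl(u,v,z):
    ray=Rm@np.array([(u-cal['cx'])/cal['fx'],-(v-cal['cy'])/cal['fy'],-1]); return cal['position']+ray*(z-cal['position'][2])/ray[2]
W=np.array([pl(u,v,.016) for u,v in b]); print(W, W.mean(0)); 
g=[pl(317.5,180,.016),pl(317.5,242,.016)]; print('screws',g)
P=np.load('P.npy'); print('plate z',np.median(P[190:225,308:328,2]), 'bench',np.median(P[280:300,312:326,2]))
print('crook tip',pl(317.5,331,.008),'spine',pl(341,290,.008),'gate',pl(296,290,.008))
delta([*W.mean(0)[:2],.2],np.degrees(np.arctan2(*(g[1]-g[0])[1::-1]))+180)
E
```

```text
((317.0, 214.0), (94.0, 36.0), 90.0) [[299. 167.]
 [335. 167.]
 [335. 261.]
 [299. 261.]]
[[ 0.5742 -0.2454  0.016 ]
 [ 0.5617 -0.2195  0.016 ]
 [ 0.6341 -0.1834  0.016 ]
 [ 0.6476 -0.2115  0.016 ]] [ 0.6044 -0.2149  0.016 ]
screws [array([ 0.5772, -0.2276,  0.016 ]), array([ 0.625 , -0.2046,  0.016 ])]
plate z 0.017837511813488 bench 0.00011870934949168022
crook tip [ 0.7081 -0.1647  0.008 ] spine [ 0.66  -0.164  0.008] gate [ 0.6778 -0.201   0.008 ]
t 3.7 tcp [ 0.5998 -0.2156  0.2599] [-179.9943   -0.0009 -154.2921] shift mm [-4.4795 -1.3941 59.9192] rot [-0.0057 -0.0009  0.0467]
```

>>> servo_tool:
  steps:
    - [0,-0.001,0,0.03,0,0,0]
    - [0,-0.001,0,0.07,0,0,0]
    - [0,-0.001,0,0.11,0,0,0]
    - [0,-0.001,0,0.145,0,0,0]
    - [0,-0.001,0,0.17,0,0,0]
    - [0,-0.001,0,0.184,0,0,0]
    - [0,-0.001,0,0.184,0,0,0]
    - [120,-0.001,0,0.184,0,0,0]
    - [255,-0.001,0,0.184,0,0,0]
    - [255,-0.001,0,0.184,0,0,0]
    - [255,-0.001,0,0.184,0,0,0]
    - [255,-0.001,0,0.184,0,0,0]
    - [255,-0.001,0,0.184,0,0,0]
  grip_force: 80

```text
time: 5.0
position: [0.6011, -0.2154, 0.0773]
tcp_rot: [-3.14, 0.001, -2.692]
wrist_force: [-0.8, 0.2, 5.5]
width: 0.0278
grip_force: 81.8
```

>>> servo_tool:
  steps:
    - [255,0,0,-0.03,0,0,0]
    - [255,0,0,-0.07,0,0,0]
    - [255,0,0,-0.11,0,0,0]
    - [255,-0.01,0.013,-0.12,0,0,5]
    - [255,-0.03,0.039,-0.12,0,0,13]
    - [255,-0.05,0.065,-0.12,0,0,21]
    - [255,-0.07,0.09,-0.12,0,0,29]
    - [255,-0.09,0.116,-0.12,0,0,37]
    - [255,-0.11,0.142,-0.12,0,0,45]
    - [255,-0.13,0.168,-0.12,0,0,53]
    - [255,-0.15,0.194,-0.12,0,0,61]
    - [255,-0.17,0.22,-0.12,0,0,69]
    - [255,-0.19,0.246,-0.12,0,0,77]
    - [255,-0.21,0.272,-0.12,0,0,85]
    - [255,-0.23,0.298,-0.12,0,0,93]
    - [255,-0.25,0.324,-0.12,0,0,101]
    - [255,-0.26,0.337,-0.12,0,0,109]
    - [255,-0.265,0.343,-0.12,0,0,115]
    - [255,-0.265,0.343,-0.12,0,0,120.5]
    - [255,-0.265,0.343,-0.12,0,0,120.5]

```text
time: 7.0
position: [0.6899, 0.2094, 0.1953]
tcp_rot: [-3.141, 0.0, 1.488]
wrist_force: [0.7, -0.7, -2.8]
width: 0.0277
grip_force: 80.9
```

```bash
python3 - <<'E'
from h import *
o=telemetry.get_obs(); print(o['joint_pos'],o['wrist_force'],o['wrist_torque'],o['width'])
for c in ['scene','top']:
    im,d=eyes.read_camera(c); cv2.imwrite(f'pics/{c}1.png',im); np.save(c+'1.npy',d); cal=eyes.get_calibration(c)
    for t in ['organiser','hook_pivot','crook','gate_end']:
        for r in eyes.landmark_of(c,t)[:5]:
            if r['location'][0]>.6 and r['location'][1]>-.0: print(c,t,round(r['p'],2),np.array(r['location']),np.round(pix(cal,r['location'])))
delta([.691,.208,.0895],85.2)
im=cv2.imread('pics/scene1.png'); cv2.imwrite('pics/sc1.png',cv2.resize(im[160:300,320:520],None,fx=4,fy=4,interpolation=cv2.INTER_CUBIC))
E
```

```text
[ 0.1885  0.7957  1.0305 -0.      1.3165  0.2713] [ 0.7256 -0.7158 -2.8098] [0.0964 0.0352 0.0361] 0.027681910196450842
scene organiser 0.76 [0.6889 0.2156 0.121 ] [440. 247.]
scene hook_pivot 0.96 [0.6857 0.1692 0.1258] [415. 241.]
scene crook 0.85 [0.6767 0.1007 0.1234] [378. 234.]
scene gate_end 0.59 [0.6594 0.117  0.1212] [387. 229.]
top hook_pivot 0.48 [0.6833 0.1707 0.1258] [257. 205.]
top crook 0.65 [0.6797 0.0999 0.1252] [285. 206.]
top gate_end 0.5 [0.6652 0.1164 0.1222] [278. 212.]
t 7.5 tcp [0.6902 0.2088 0.1959] [179.9984   0.003   85.2737] shift mm [ -0.6969   0.8109 106.4216] rot [0.0016 0.003  0.0737]
```

View pics/sc1.png

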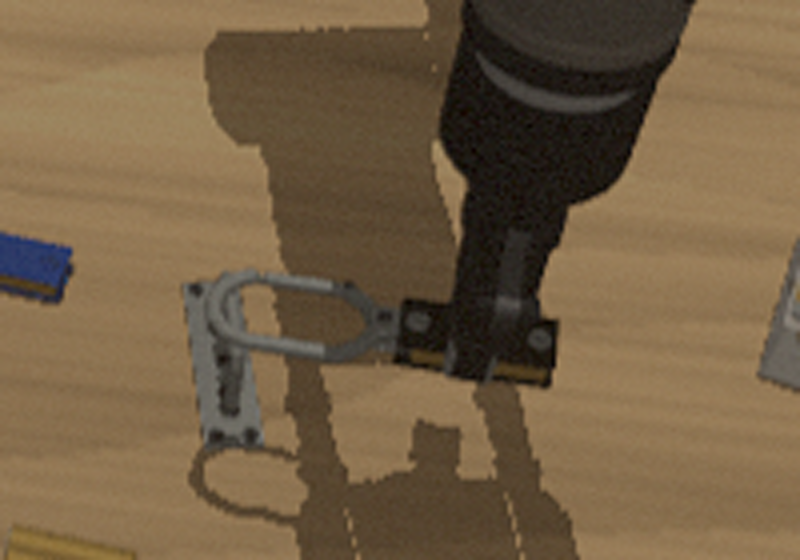

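```bash
python3 - <<'E'
from h import *
for c in ['scene','top']:
    P=cloud(eyes.get_calibration(c),np.load(c+'1.npy'))
    m=(P[...,2]>.11)&(P[...,2]<.14)&(abs(P[...,0]-.69)<.06)&(P[...,1]<.19)&(P[...,1]>.05)
    q=P[m]; print(c,len(q),'tip y',np.sort(q[:,1])[:12],'z',np.median(q[:,2]))
    a=q[(q[:,1]>.115)&(q[:,1]<.145)]; print('sides x', np.sort(a[:,0])[[3,-4]], a[a[:,0]<.68].mean(0),a[a[:,0]>.685].mean(0))
    P=cloud(eyes.get_calibration(c),np.load(c+'0.npy')); m=(P[...,2]>.012)&(P[...,2]<.06)&(abs(P[...,0]-.649)<.006)&(abs(P[...,1]-.108)<.015); print('leg',P[m].mean(0),np.percentile(P[m],[3,97],axis=0))
E
```

```text
scene 608 tip y [0.0881 0.0883 0.0885 0.0887 0.0889 0.0891 0.0896 0.0898 0.0899 0.0901
 0.0903 0.0905] z 0.12599946434900072
sides x [0.6614 0.7088] [0.6648 0.1299 0.1247] [0.705  0.1297 0.1251]
leg [0.6497 0.1078 0.0362] [[0.6446 0.1041 0.0154]
 [0.6529 0.1116 0.0528]]
top 285 tip y [0.0888 0.0888 0.0889 0.0889 0.0912 0.0913 0.0913 0.0914 0.0914 0.0914
 0.0914 0.0915] z 0.12788761141558735
sides x [0.6598 0.7056] [0.662  0.1308 0.128 ] [0.7022 0.1307 0.1277]
leg [0.646  0.1091 0.0489] [[0.6432 0.1059 0.0364]
 [0.6501 0.1127 0.0555]]
```

>>> servo_tool:
  steps:
    - [255,-0.0118,0.0077,0,0,0,0]
    - [255,-0.0118,0.0077,0.03,0,0,0]
    - [255,-0.0118,0.0077,0.065,0,0,0]
    - [255,-0.0118,0.0077,0.09,0,0,0]
    - [255,-0.0118,0.0077,0.1065,0,0,0]
    - [255,-0.0118,0.0077,0.1065,0,0,0]
    - [255,-0.0118,0.0077,0.1065,0,0,0]

```text
time: 8.2
position: [0.6977, 0.1963, 0.0903]
tcp_rot: [3.14, -0.0, 1.488]
wrist_force: [1.1, 1.1, -2.3]
width: 0.0279
grip_force: 80.9
```

>>> servo_tool:
  steps:
    - [255,-0.001,-0.004,0,0,0,0]
    - [255,-0.002,-0.008,0,0,0,0]
    - [255,-0.003,-0.012,0,0,0,0]
    - [255,-0.004,-0.016,0,0,0,0]
    - [255,-0.005,-0.02,0,0,0,0]
    - [255,-0.0056,-0.022,0,0,0,0]
    - [255,-0.0061,-0.024,0,0,0,0]
    - [255,-0.0061,-0.024,0,0,0,0]
    - [255,-0.0061,-0.024,0,0,0,0]

```text
time: 9.1
position: [0.6725, 0.1924, 0.0893]
tcp_rot: [-3.142, 0.0, 1.488]
wrist_force: [0.8, 0.8, -3.0]
width: 0.0277
grip_force: 80.9
```

```bash
cat > see.py <<'E'
from h import *
import sys
o=telemetry.get_obs(); print(o['time'],o['position'],o['wrist_force'],o['wrist_torque'])
for c in ['scene','top']:
    im,d=eyes.read_camera(c); cal=eyes.get_calibration(c); P=cloud(cal,d); cv2.imwrite(f'pics/{c}{sys.argv[1]}.png',im)
    for t in ['hook_pivot','crook','gate_end']:
        for r in eyes.landmark_of(c,t)[:5]:
            l=np.array(r['location'])
            if l[0]>.6 and l[1]>.03: print(c,t,round(r['p'],2),l)
    if c=='scene': cv2.imwrite(f'pics/sc{sys.argv[1]}.png',cv2.resize(im[180:280,320:470],None,fx=5,fy=5,interpolation=cv2.INTER_CUBIC))
E
python3 see.py 2
```

```text
9.1 [0.6725 0.1924 0.0893] [ 0.7715  0.7875 -3.0354] [ 0.0026 -0.0208  0.0216]
scene hook_pivot 0.67 [0.6721 0.1529 0.0196]
scene hook_pivot 0.21 [ 0.7618  0.0358 -0.0052]
scene crook 0.6 [0.6763 0.0841 0.0158]
scene gate_end 0.53 [0.6555 0.0948 0.0197]
top hook_pivot 0.64 [0.6637 0.1537 0.0185]
top gate_end 0.51 [0.6577 0.095  0.0166]
```

View pics/sc2.png

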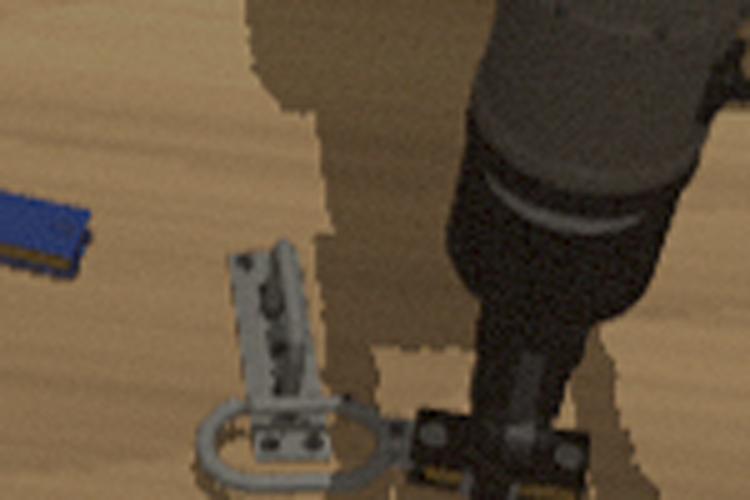

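>>> servo_tool:
  steps:
    - [255,0.0004,0.0015,0,0,0,0]
    - [255,0.006,0,0,0,0,0]
    - [255,0.012,-0.0015,0,0,0,0]
    - [255,0.0115,-0.0034,0,0,0,0]
    - [255,0.011,-0.0054,0,0,0,0]
    - [255,0.0105,-0.0073,0,0,0,0]
    - [255,0.0105,-0.0073,0,0,0,0]

```text
time: 10.2
position: [0.6661, 0.2036, 0.0896]
tcp_rot: [3.141, -0.0, 1.488]
wrist_force: [1.2, 2.1, -2.0]
width: 0.0278
grip_force: 80.9
```

```bash
python3 see.py 3
```

```text
10.2 [0.6661 0.2036 0.0896] [ 1.2048  2.0722 -1.9998] [ 0.3276 -0.2976  0.1337]
scene hook_pivot 0.74 [0.664  0.1641 0.0205]
scene crook 0.77 [0.6717 0.0952 0.0189]
scene gate_end 0.9 [0.6512 0.1055 0.0152]
top hook_pivot 0.74 [0.6587 0.1637 0.0198]
top hook_pivot 0.34 [0.6665 0.2084 0.01  ]
top crook 0.46 [0.6733 0.0916 0.0173]
top gate_end 0.55 [0.6557 0.1061 0.0169]
```

>>> servo_tool:
  steps:
    - [255,-0.0007,-0.0029,0,0,0,0]
    - [255,-0.0015,-0.0058,0,0,0,0]
    - [255,-0.0022,-0.0087,0,0,0,0]
    - [255,-0.003,-0.0116,0,0,0,0]
    - [255,-0.0037,-0.0145,0,0,0,0]
    - [255,-0.0044,-0.0174,0,0,0,0]

```text
time: 11.2
position: [0.6483, 0.2005, 0.0895]
tcp_rot: [3.141, -0.0, 1.488]
wrist_force: [2.7, 1.1, -1.9]
width: 0.0279
grip_force: 80.9
```

>>> servo_tool:
  steps:
    - [255,-0.0007,-0.0029,0,0,0,0]
    - [255,-0.0015,-0.0058,0,0,0,0]
    - [255,-0.0022,-0.0087,0,0,0,0]
    - [255,-0.003,-0.0116,0,0,0,0]
    - [255,-0.003,-0.0116,0,0,0,0]

```text
time: 11.7
position: [0.6354, 0.1983, 0.089]
tcp_rot: [-3.139, 0.001, 1.488]
wrist_force: [-0.1, -0.2, -1.5]
width: 0.0281
grip_force: 80.9
```

```bash
python3 see.py 4
```

```text
11.7 [0.6354 0.1983 0.089 ] [-0.1184 -0.235  -1.5362] [ 0.0699  0.0014 -0.0023]
scene hook_pivot 0.85 [0.6319 0.1564 0.0193]
scene crook 0.71 [0.6392 0.0888 0.0153]
scene gate_end 0.72 [0.6162 0.1    0.0138]
top hook_pivot 0.58 [0.6271 0.1596 0.0171]
top crook 0.64 [0.6401 0.0898 0.0186]
top gate_end 0.46 [0.6212 0.1014 0.0144]
```

View pics/sc4.png

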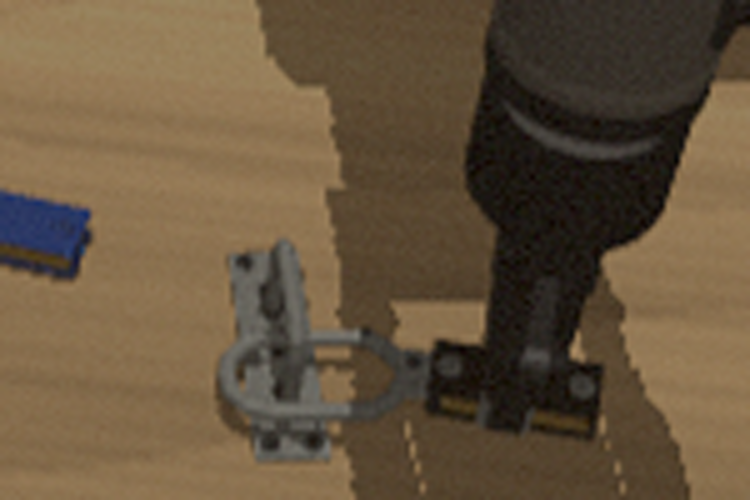

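>>> servo_tool:
  steps:
    - [255,0.004,0.004,0,0,0,0]
    - [255,0.008,0.009,0,0,0,0]
    - [255,0.012,0.015,0,0,0,0]
    - [255,0.015,0.0209,0,0,0,0]
    - [255,0.018,0.0209,0,0,0,0]
    - [255,0.018,0.0209,0,0,0,0]

```text
time: 12.7
position: [0.6588, 0.2144, 0.0889]
tcp_rot: [-3.141, 0.001, 1.488]
wrist_force: [0.7, -2.3, -1.4]
width: 0.0277
grip_force: 80.9
```

>>> servo_tool:
  steps:
    - [255,0.001,0,0,0,0,0]
    - [255,0.001,0,0,0,0,0]

```text
time: 12.9
position: [0.6586, 0.2148, 0.089]
tcp_rot: [-3.14, 0.002, 1.488]
wrist_force: [-0.9, -6.0, -1.8]
width: 0.0277
grip_force: 80.9
```

```bash
python3 see.py 5
```

```text
12.9 [0.6586 0.2148 0.089 ] [-0.939  -6.0249 -1.7773] [-0.858   0.1249  0.0125]
scene hook_pivot 0.65 [0.6565 0.1765 0.0226]
scene crook 0.54 [0.6538 0.1051 0.0164]
scene gate_end 0.67 [0.6356 0.1191 0.0158]
top hook_pivot 0.52 [0.6522 0.1785 0.0177]
top crook 0.6 [0.6535 0.1036 0.0174]
top gate_end 0.57 [0.6376 0.1193 0.0168]
```

>>> servo_tool:
  steps:
    - [255,0.0005,0,0,0,0,0]
    - [255,0.0005,0,0,0,0,0]
    - [255,0.0005,0,0,0,0,0]

```text
time: 13.6
position: [0.6586, 0.2148, 0.089]
tcp_rot: [-3.14, 0.002, 1.488]
wrist_force: [-1.2, -6.5, -3.2]
width: 0.0278
grip_force: 80.9
```

```bash
python3 - <<'E'
from h import *
f=[]
for i in range(4):
    eyes.read_camera('top'); o=telemetry.get_obs(); print(o['time'],o['wrist_force'],o['wrist_torque'])
E
```

```text
13.65 [-0.3469 -7.1643 -2.0131] [-1.057   0.1876  0.0332]
13.7 [-0.4416 -7.323  -2.0089] [-1.0389  0.1473 -0.0016]
13.75 [-0.8793 -7.0088 -1.8721] [-1.0117  0.2061  0.0053]
13.8 [-1.1229 -6.276  -2.8002] [-1.0407  0.1565  0.0049]
```

>>> servo_tool:
  steps:
    - [255,0.0004,0,0,0,0,0]
    - [255,0.0004,0,0,0,0,0]
    - [255,0.0004,0,0,0,0,0]
    - [255,0.0004,0,0,0,0,0]
    - [255,0.0004,0,0,0,0,0]
    - [255,0.0004,0,0,0,0,0]
    - [255,0.0004,0,0,0,0,0]

```text
time: 14.5
position: [0.6586, 0.2149, 0.0889]
tcp_rot: [-3.14, 0.003, 1.488]
wrist_force: [-0.7, -7.2, -1.9]
width: 0.0281
grip_force: 80.9
```

```bash
python3 - <<'E'
from h import *
f=[]
for i in range(6):
    eyes.read_camera('top'); o=telemetry.get_obs(); f.append([*o['wrist_force'],*o['wrist_torque']])
f=np.array(f); print(o['time'],o['position'],f.mean(0),f.std(0))
E
```

```text
14.8 [0.6586 0.215  0.089 ] [-0.9188 -7.7353 -2.5648 -1.2379  0.163  -0.0287] [0.3202 0.4286 0.1605 0.0306 0.0246 0.026 ]
```

>>> servo_tool:
  steps:
    - [255,0,0,0,0,0,0]
    - [255,0,0,0,0,0,0]
    - [255,0,0,0,0,0,0]
    - [255,0,0,0,0,0,0]
    - [255,0,0,0,0,0,0]
    - [255,0,0,0,0,0,0]
    - [255,0,0,0,0,0,0]
    - [255,0,0,0,0,0,0]
    - [255,0,0,0,0,0,0]
    - [255,0,0,0,0,0,0]

```text
time: 15.8
position: [0.6586, 0.2149, 0.089]
tcp_rot: [-3.14, 0.003, 1.488]
wrist_force: [-1.2, -7.5, -2.5]
width: 0.0276
grip_force: 80.9
```

>>> servo_tool:
  steps:
    - [255,-0.001,0,0,0,0,0]
    - [255,-0.003,0,0,0,0,0]
    - [255,-0.005,0,0.002,0,0,0]
    - [255,-0.006,0,0.005,0,0,0]
    - [255,-0.006,0,0.009,0,0,0]
    - [255,-0.006,0,0.011,0,0,0]
    - [255,-0.006,0,0.011,0,0,0]

```text
time: 16.5
position: [0.6586, 0.211, 0.0784]
tcp_rot: [3.141, -0.0, 1.489]
wrist_force: [0.2, 0.2, 1.4]
width: 0.0283
grip_force: 81.4
```

```bash
python3 see.py 6
```

```text
16.5 [0.6586 0.211  0.0784] [0.2205 0.1636 1.3683] [-0.1731  0.0233 -0.0677]
scene hook_pivot 0.83 [0.6558 0.1739 0.0092]
scene hook_pivot 0.35 [ 0.7592  0.0346 -0.0018]
scene gate_end 0.53 [0.6306 0.1153 0.0079]
top hook_pivot 0.46 [0.6511 0.1717 0.0091]
top crook 0.54 [0.6524 0.0975 0.0089]
top gate_end 0.68 [0.637  0.1146 0.0085]
```

>>> servo_tool:
  steps:
    - [255,0,0,0.0006,0,0,0]
    - [255,0,0,0.0006,0,0,0]
    - [150,0,0,0,0,0,0]
    - [60,0,0,0,0,0,0]
    - [0,0,0,0,0,0,0]
    - [0,0,0,0,0,0,0]
    - [0,0,0,0,0,0,0]
    - [0,0,0,-0.02,0,0,0]
    - [0,0,0,-0.06,0,0,0]
    - [0,0,0,-0.1,0,0,0]
    - [0,0.03,0,-0.14,0,0,0]
    - [0,0.06,0,-0.15,0,0,0]
    - [0,0.06,0,-0.15,0,0,0]

```text
time: 18.2
position: [0.6638, 0.2743, 0.2316]
tcp_rot: [3.136, -0.003, 1.492]
wrist_force: [0.3, -0.2, -0.2]
width: 0.0851
grip_force: 0.0
```

```bash
python3 see.py 7; python3 look.py w2 | grep -v fx
```

```text
18.2 [0.6638 0.2743 0.2316] [ 0.2906 -0.2451 -0.1571] [-0.0551  0.04    0.0024]
scene hook_pivot 0.72 [0.657  0.1728 0.0072]
scene crook 0.65 [0.6583 0.0958 0.0102]
scene gate_end 0.59 [0.6345 0.1144 0.0082]
top hook_pivot 0.62 [0.6517 0.1728 0.0094]
top crook 0.6 [0.6575 0.0979 0.008 ]
top crook 0.27 [0.6492 0.1745 0.0075]
top gate_end 0.61 [0.6386 0.1151 0.0068]
organiser 0.84 [ 0.6611  0.2163 -0.0015] [319. 279.]
hook_pivot 0.94 [0.6513 0.1704 0.0096] [312. 334.]
crook 0.94 [0.6546 0.1    0.0091] [323. 400.]
gate_end 0.7 [0.6383 0.1171 0.0069] [303. 385.]
```

View pics/sc7.png

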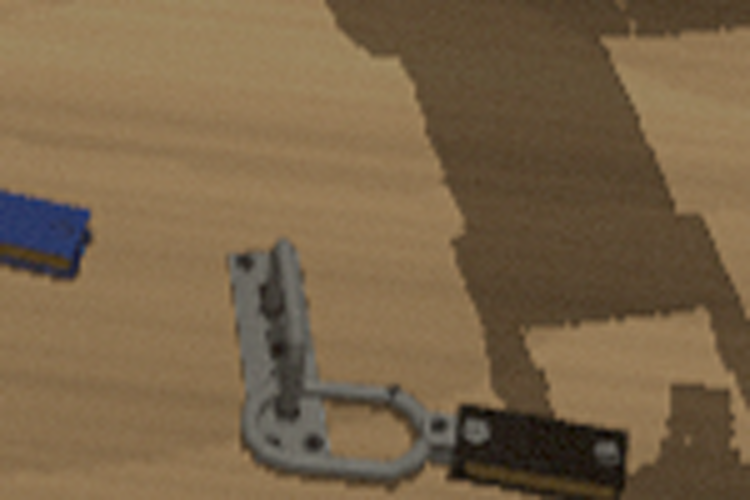

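View pics/w2.png

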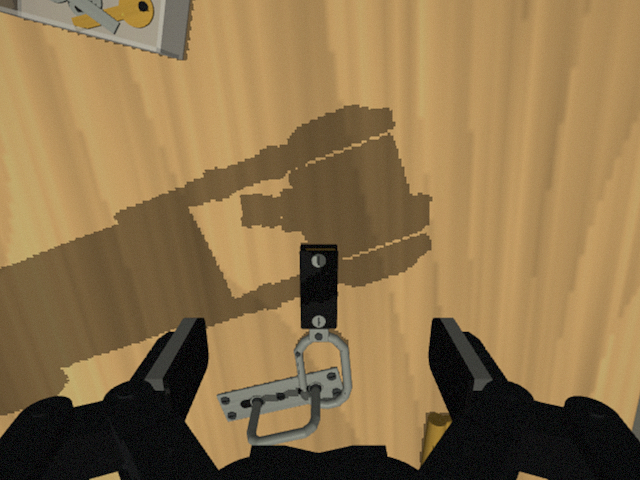

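The organiser lies flat and the far leg (316,388) is inside the closed hook. The gate at (300,372) is straight and shut, and the gripper is clear.

```bash
python3 -c "
from h import *
print(robot.close_job())"
```

```text
the job is handed in; nothing more can be done
None
```

The organiser is clipped to the far leg of the staple with its gate shut, was held at a steady pull of about 8 N for over a second, and lies flat and released; the job was handed in at about 18.5 s, with no verdict returned.

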